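# Clamp a jar in the labelling jig and index it to the label head

## Task

Set the tall slim jar upright on the labelling turntable, between the V-shaped stop and the rubber clamp pad. Turn the cam lever clockwise just far enough for the pad to hold the jar firmly home in the V with its spring pressed in about halfway (never bottoming it), then use the upright post to turn the turntable a quarter turn counter-clockwise until it is fully against its other stop, and let go. Do not knock the other jars about.

Things in the scene. Friction and masses are not known exactly. Their poses are not given: they have to be found in the camera images.
- tall_jar: The jar to label: glass jar with black lid and paper label, the tallest and slimmest on the tray: diameter 62, height 112 (the lid is the top 16, diameter 58), 0.25 to 0.5 kg. Origin: centre of its underside, z up. It starts upright in the tray.
- wide_jar_a: Bystander jar of the same make, diameter 82, height 90, loose in the tray. Origin: centre of its underside.
- wide_jar_b: Second bystander jar, diameter 82, height 90, loose in the tray. Origin: centre of its underside.
- squat_jar: Bystander jar, diameter 72, height 60, loose in the tray. Origin: centre of its underside.
- tray: Grey stock tray, fixed, 240 x 240, walls 22 high and 5 thick, floor 5 thick; holds the four jars in a loose 2 x 2 pattern about 110 apart. Origin: centre of its underside. The tray stands on one side of the robot and the jig on the other; either may be left or right.
- jig: Labelling jig, fixed: round grey base, diameter 304. Origin: on the turntable's axis at counter height, z up. The aluminium turntable (diameter 280, top surface 35 above the counter) turns on it. With the turntable at 0 the V-stop lies on the jig's -x side, the clamp on its +x side. The label head stands on the base at the jig's -y side, 147 to 172 from the axis, 60 wide, 85 high.
- turntable (a joint): Angle of the turntable in rad, counter-clockwise from above positive, range 0 to 1.571. 0 = loading position (where it starts, against a stop); 1.571 = labelling position (a quarter turn, against the other stop). Rubs with 0.3 N m and stays where it is left. Turning the cam lever clockwise presses the turntable against its stop at 0.
- handle_grip (a point): Grip point on the turntable's upright steel post: diameter 20, from the turntable's top to 140 above the counter; the point lies on the post's axis, 120 above the counter, 110 from the turntable's axis.
- nest (a point): On the turntable's surface: where the centre of the tall jar's underside is when the jar is home against both faces of the V. Its x axis points from the V to the clamp pad, z up. The V-stop was set by the last user: the nest lies 62 to 73 from the turntable's axis; the stop cannot be moved by hand. Stop, jaw and pad reach no higher than 85 above the counter.
- pad_face (a point): Centre of the rubber clamp pad's face, 25 above the turntable. The face is 46 wide, 40 high, square to the nest's x axis and looks to the V. With the jar home, 6 to 20 mm are free between jar (radius 31) and pad at the start.
- pad (a joint): How far the sprung rubber pad is pushed back into its jaw, in m: 0 = free, 0.008 = bottomed (overrun). Spring 2.5 N/mm with 1 N preload. Halfway is 0.004. Pushing the unclamped jar along presses it about 1 mm.
- lever (a joint): Angle of the cam lever in rad, clockwise from above positive, range 0 to 2.2; starts at 0 to 0.25. The eccentric drives the jaw towards the V by 12.4 mm per rad. The lever is stiff (0.4 to 0.65 N m) and stays where it is left.
- lever_grip (a point): Grip point on the black upright post at the end of the cam lever: post diameter 18, top 151 above the counter; the point lies on the post's axis, 132 above the counter, 95 from the cam's axis. The lever's flat bar below it has its top 87 above the counter.
- lever_axis (a point): On the cam's vertical axis, at the height of lever_grip.

How it is judged:
By the outcome, as a careful person would: the job done as asked, in the order asked, and still so for the second after the job is handed in, with the robot touching nothing.
It also fails if it takes over 72 s, if anything falls off the work surface, if the arm or the gripper's body presses on something with over 40 N, if the wrist force passes 120 N, or if a joint passes its speed limit or range.

## Robot

A 7-joint arm with a two-finger parallel gripper is mounted at the origin on the work surface. World frame = base frame: x ahead of the robot, y to its left, z up, the work surface at z = 0. Lengths are in m, angles in rad, forces in N, time in s.
With the tool pointing down it reaches from about 0.425 to 0.925 m from the base axis. Payload 6.8 kg.
Tool frame: the origin (TCP) lies midway between the tips of the shut fingers; the grasp point (between the pads) lies 19 mm behind it; z points along the fingers, y is the line along which they close (so a half turn about z gives the same grasp; the last joint's range is limited). The gripper opens to 85 mm and grips with 20 to 120 N. Pads are 22 mm wide; open, the fingers measure 114 mm over their backs; the gripper's body (76 mm by 85 mm) begins 54 mm behind the grasp point. The pads swing forward as they close: fully open they stand 13 mm farther back than shut.
Start: joints at [-1.442, 0.477, 0.022, 1.555, -0.011, 1.109, -0.083], TCP at [0.158, 0.656, 0.231] pointing down, gripper open.
Joint ranges: [-2.96, 2.96], [-0.34, 2.1], [-1.41, 1.46], [0.24, 2.44], [-1.37, 4.51], [0.17, 1.92], [-2.96, 2.96]. Speed limits (rad/s): [2.39, 2.39, 3.14, 3.14, 3.14, 3.14, 3.14].

## Interface

Orientations are given as a rotation vector (axis times angle).
In Python, from bench import r gives the robot as it stands. The module is installed in compiled form; this text tells all that it offers.
- The arm moves only by the tool apply_moves, never from a script. Its argument "rows" is a list of rows, each a list of 6 numbers: the shift along the tool's x, y, z scaled (see below), then the turn, a rotation vector about the tool's x, y, z scaled (see below). A call has 1 to 5 rows; each row is the pose to reach, as a shift and turn from the pose commanded when the call began, along the tool's axes at that moment; what a row does not reach only later rows make up. The controller multiplies each number of a shift by 0.25 m and each number of a turn by 90 degrees. A row lasts 1/8 s, in which the tool goes at most 62.5 mm and 10.7 degrees, less where a joint would pass 70% of its speed; a pose out of reach is approached as far as the arm can. A call with a number of a shift or a turn outside -1 to 1 is refused whole. A call with a gripper value outside its range is refused whole. "claw" is the opening, from 0 (shut) to 1 (fully open), set as the call begins (left out, the last holds). The fingers move at their own pace and stop on an object; "newtons" is the grip in N (left out, the last holds). Time passes only in rows, so rows that repeat a pose let the fingers close. It gives the time, the measured TCP pose, the force, the opening and the grip force at its end, in the units of the state.
- r.get_obs(): the state, without advancing time (a new reading comes with each control period).
- r.grab_frame(name): name is "scene" or "top"; returns a dict with "pixels" (384x512x3 uint8, red, green, blue), "intrinsics" (3x3 intrinsics, pixels), "eye" and "attitude" of the camera in the world. Camera axes: x right, y up, looking along -z (the intrinsics and any distortion apply to the point x, -y, -z); pixel columns grow to the right and rows downward; lengths in m; the calibration is good to about 2 mm. A picture is of the moment at which its call begins. There is no depth.
- r.hand_in(): hands the job in; it is judged then, once.
Trained networks look in a picture, given as the dict that the camera call returned (one of the last four; its "shot" number tells which), for a name from the list of things; names that differ only in an ending like _2 or _b are one class to them, and where a whole thing is asked for, a point or a joint stands for the part that bears it (a point fixed in the world has none). Each returns a list of dicts, best first, with "conf" (0 to 1); they miss things now and then, are a little off and sometimes report something else, mostly with a low value. They report only what shows in the picture. A call takes as long as a camera call.
- r.search_frame(picture, thing): "rect" ([left, top, width, height] in pixels, round what is visible of it).
- r.outline_of(picture, thing): "pixels" (384x512 bool, what is visible of it) and "rect" ([left, top, width, height] in pixels, round what is visible of it).
- r.landmark_of(picture, thing): "point" ([column, row] in pixels: a listed point, or the origin of a listed thing).
The state is a dict: "clock": time; "joints": joint angles; "qvel": joint speeds; "tau": joint torques, N m; "tcp_pos": TCP position; "orientation": TCP orientation; "contact_force": force on the tool from outside, world axes, zero at the start; "moment": the same for the moment, N m; "grip_width": finger opening in m; "gripper_force": force on a finger pad.
Only numpy, scipy, OpenCV 4.12 (cv2) and the standard library are available. Lean on these libraries where they do the work, as an engineer would, in place of code of your own. Each camera call takes 0.05 s, during which the arm holds its last target. There are 200 camera calls.

## Working session

There is one attempt and no reset: what is moved stays moved. The work goes in short steps, Python scripts to look and compute and a tool call to move; the robot and the scene stay as the last step left them, time stands still between calls to the robot, and variables do not carry over. Pictures are saved under pics/ and viewed, at most 10 in all, crops included, and the job is handed in when it is done.

Besides the shell and the picture viewer there is one more tool, called after "Call:" by a JSON object that holds its "api" and its "payload", one argument or row to a line. apply_moves: Moves the arm, as the interface text tells. Its arguments: {"type":"object","properties":{"rows":{"type":"array","items":{"type":"array","items":{"type":"number"}}},"claw":{"type":"number"},"newtons":{"type":"number"}},"required":["rows"]}

```bash
mkdir -p pics
cat > h.py <<'E'
import numpy as np, cv2
from scipy.spatial.transform import Rotation as R
from bench import r
def att(p):
    a=np.array(p["attitude"],float)
    return a if a.shape==(3,3) else (R.from_rotvec(a).as_matrix() if a.size==3 else R.from_quat(a).as_matrix())
def ray(p,uv):
    K=np.array(p["intrinsics"]); d=np.linalg.inv(K)@np.array([uv[0],uv[1],1.])
    return np.array(p["eye"]),att(p)@np.array([d[0],-d[1],-d[2]])
def at_z(p,uv,z):
    e,d=ray(p,uv); return e+d*(z-e[2])/d[2]
def tri(ps,uvs):
    A=np.zeros((3,3));b=np.zeros(3)
    for p,u in zip(ps,uvs):
        e,d=ray(p,u); d/=np.linalg.norm(d); M=np.eye(3)-np.outer(d,d); A+=M;b+=M@e
    return np.linalg.solve(A,b)
def proj(p,X):
    c=att(p).T@(np.array(X)-np.array(p["eye"])); q=np.array(p["intrinsics"])@np.array([c[0],-c[1],-c[2]]); return q[:2]/q[2]
def save(p,n): cv2.imwrite("pics/"+n,p["pixels"][:,:,::-1])
E
python3 - <<'E'
from h import *
np.set_printoptions(precision=4,suppress=True)
o=r.get_obs()
for k in o: print(k,np.array(o[k]))
s=r.grab_frame("scene");t=r.grab_frame("top")
print(s.keys(),s["attitude"],s["eye"],t["eye"],t["attitude"],s["intrinsics"],t["intrinsics"])
big=np.vstack([s["pixels"],t["pixels"]])
save(s,"s0.png");save(t,"t0.png")
for n in ["tall_jar","wide_jar_a","squat_jar","tray","jig","handle_grip","nest","pad_face","lever_grip","lever_axis"]:
    L=[]
    for p in (s,t):
        l=r.landmark_of(p,n); L.append(l); print(n,[(np.round(x["point"],1),round(x["conf"],2)) for x in l[:3]])
    if L[0] and L[1]: print("   tri",tri((s,t),(L[0][0]["point"],L[1][0]["point"])))
E
```

```text
clock 0.0
joints [-1.4421  0.4778  0.0224  1.5565 -0.0115  1.1093 -0.0831]
qvel [ 0.0016 -0.0006  0.0008 -0.0016  0.0001  0.0007 -0.0004]
tau [  0.0002 -59.6448   1.6081 -28.1184   0.0125   0.0095   0.    ]
tcp_pos [0.1582 0.6556 0.2303]
orientation [-0.3711 -3.1195  0.0029]
contact_force [-0.4831 -0.1279  0.6871]
moment [ 0.0285  0.0237 -0.0069]
gripper_force 0.0
grip_width 0.08548026432723832
dict_keys(['pixels', 'intrinsics', 'eye', 'attitude', 'shot']) [0.5093 0.3668 1.1844] [ 0.9155 -0.148   0.7366] [ 0.3947 -0.0035  1.2708] [ 0.0741 -0.0751 -1.5462] [[371.7839   0.     255.3614]
 [  0.     371.7839 191.5197]
 [  0.       0.       1.    ]] [[498.9413   0.     249.8034]
 [  0.     498.9413 184.6896]
 [  0.       0.       1.    ]]
tall_jar [(array([151.1, 287.5]), 0.85)]
tall_jar [(array([349.3, 154.4]), 0.89)]
   tri [ 0.5998 -0.2605  0.0032]
wide_jar_a [(array([175.7, 218. ]), 0.87), (array([130.4, 245. ]), 0.69)]
wide_jar_a [(array([359.7, 198.3]), 0.83), (array([320.8, 203.9]), 0.7)]
   tri [ 0.4919 -0.2205  0.0845]
squat_jar [(array([202.6, 253. ]), 0.6)]
squat_jar [(array([3
[... 286 characters left out ...]
([395.7, 151. ]), 0.75), (array([167.7, 255.9]), 0.16)]
handle_grip [(array([208.9, 187.4]), 0.9), (array([350. , 151.8]), 0.17)]
   tri [0.4945 0.0872 0.1196]
nest [(array([323. , 167.4]), 0.91)]
nest [(array([174.4, 203.6]), 0.86), (array([169.2, 189.6]), 0.45)]
   tri [0.4612 0.1824 0.0329]
pad_face [(array([332.4, 174. ]), 0.53)]
pad_face [(array([169.9, 190. ]), 0.62), (array([164.6, 161.5]), 0.37)]
   tri [0.4931 0.1916 0.0429]
lever_grip [(array([396.3, 154.5]), 0.63)]
lever_grip [(array([119.7, 164.5]), 0.76)]
   tri [0.5436 0.2984 0.1261]
lever_axis [(array([355.6, 169.2]), 0.68), (array([129.7, 247.5]), 0.28)]
lever_axis [(array([163. , 160.2]), 0.94)]
   tri [0.5542 0.1959 0.1346]
```

View pics/s0.png

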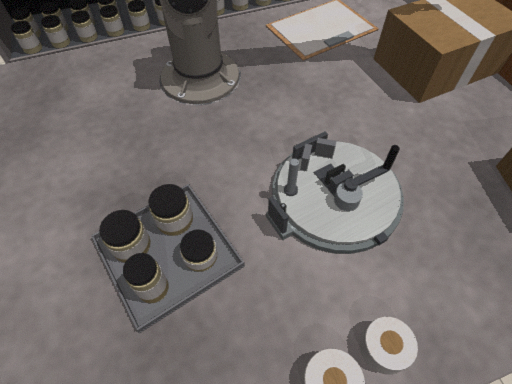

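View pics/t0.png

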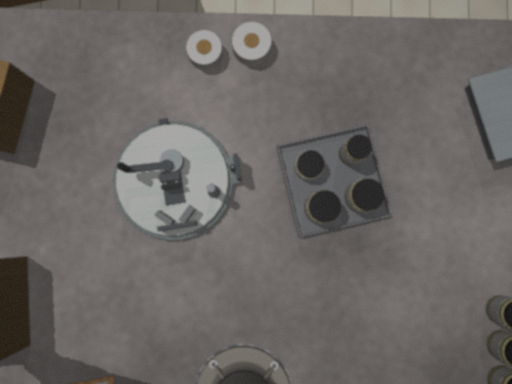

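The scene view shows the tray at left, with the tall jar's lid at about (142,266), and the jig at right: handle post (293,175), V (318,150), lever post (392,157). In the top view the tall lid is at (358,148), the jig at (175,180), the handle at (213,190) and the lever tip at (122,167). The landmarks agree with both pictures. Next I refine the positions using the known heights.

```bash
cat >> h.py <<'E'
from scipy.optimize import least_squares
def locate(shots,name,z,guess,tol=14,wz=None):
    obs=[]
    for p in shots:
        l=[x for x in r.landmark_of(p,name) if np.linalg.norm(proj(p,[*guess,z])-x["point"])<tol]
        if l: obs.append((p,np.array(l[0]["point"])))
    f=lambda v:np.concatenate([(proj(p,[v[0],v[1],z])-u)*np.linalg.norm(np.array(p["eye"])-[*guess,z])/p["intrinsics"][0][0]*1000 for p,u in obs])
    s=least_squares(f,guess,loss="soft_l1"); return s.x,len(obs),f(s.x).reshape(-1,2).round(1)
def plan(pos,fy=None):
    """numbers for a move to tcp pos, tool down, finger line along world dir fy (nearest of +-)"""
    o=r.get_obs(); M=R.from_rotvec(o["orientation"]).as_matrix()
    y=np.array([*fy,0.])if fy is not None else M[:,1]*[1,1,0]; y/=np.linalg.norm(y)
    if y@M[:,1]<0:y=-y
    T=np.column_stack([np.cross(y,[0,0,-1]),y,[0,0,-1]])
    print("shift",np.round(M.T@(np.array(pos)-o["tcp_pos"])/.25,4),"turn",np.round(R.from_matrix(M.T@T).as_rotvec()/(np.pi/2),4),"clock",o["clock"],"tcp",np.round(o["tcp_pos"],4),"w",round(o["grip_width"],4))
E
python3 - <<'E'
from h import *
np.set_printoptions(precision=4,suppress=True)
sh=[r.grab_frame(n) for n in ("scene","top","scene","top")]
G=dict(tall_jar=(.005,.600,-.2605),squat_jar=(.005,.564,-.143),tray=(0,.532,-.219),jig=(0,.528,.19),handle_grip=(.12,.4945,.087),nest=(.035,.461,.182),pad_face=(.06,.493,.1916),lever_grip=(.132,.5436,.298),lever_axis=(.132,.554,.196))
for n,g in G.items():
    v,k,res=locate(sh,n,g[0],g[1:]); print(n,v,k,res.tolist())
p=sh[3]
ring=lambda c,z,rad:np.array([[c[0]+rad*np.cos(a),c[1]+rad*np.sin(a),z] for a in np.linspace(0,6.283,40)])
for i,p in enumerate(sh[2:]):
    o=r.outline_of(p,"tall_jar")
    c=(.600,-.2605)
    def hull(c): 
        P=np.vstack([ring(c,.117,.029),ring(c,.101,.029),ring(c,.10,.031),ring(c,.005,.031)])
        m=np.zeros((384,512),np.uint8);cv2.fillConvexPoly(m,cv2.convexHull(np.array([proj(p,q) for q in P]).astype(np.float32)).astype(np.int32),1);return m>0
    best=max(((lambda m:((m&o[0]["pixels"]).sum()/(m|o[0]["pixels"]).sum(),x,y))(hull((x,y))) for x in np.arange(.588,.613,.002) for y in np.arange(-.272,-.248,.002)))
    print("iou",best,o[0]["conf"])
im=cv2.resize(sh[3]["pixels"][110:250,100:250],None,fx=4,fy=4,interpolation=cv2.INTER_CUBIC);cv2.imwrite("pics/jig.png",im[:,:,::-1])
E
```

```text
tall_jar [ 0.6032 -0.2616] 3 [[0.0, 3.5], [2.8, -3.4], [5.3, 0.2]]
squat_jar [ 0.5663 -0.149 ] 4 [[4.1, 1.6], [0.9, 4.2], [1.7, -0.6], [8.9, -0.1]]
tray [ 0.5312 -0.2168] 4 [[0.6, -4.6], [-0.8, -1.6], [-1.6, -10.7], [4.7, -4.2]]
jig [0.5207 0.1849] 4 [[-2.8, -14.0], [3.6, -4.1], [5.1, -11.3], [-0.3, -0.7]]
handle_grip [0.4944 0.0881] 4 [[4.8, 2.1], [7.3, 0.9], [6.7, 0.2], [0.6, 6.4]]
nest [0.4567 0.1814] 4 [[0.1, -4.5], [-0.0, 4.5], [1.8, 1.1], [4.5, -1.0]]
pad_face [0.4975 0.1925] 4 [[3.4, -6.0], [3.8, -4.7], [0.6, -14.4], [2.8, 0.2]]
lever_grip [0.5421 0.2925] 4 [[-2.2, -0.6], [-3.6, -5.2], [-3.8, 1.2], [-1.3, 0.0]]
lever_axis [0.5529 0.1969] 4 [[5.4, -9.8], [1.0, -3.4], [-2.4, -0.6], [-0.2, -0.1]]
iou (np.float64(0.9175792507204611), np.float64(0.602), np.float64(-0.26)) 0.55
iou (np.float64(0.910411622276029), np.float64(0.602), np.float64(-0.256)) 0.78
```

View pics/jig.png

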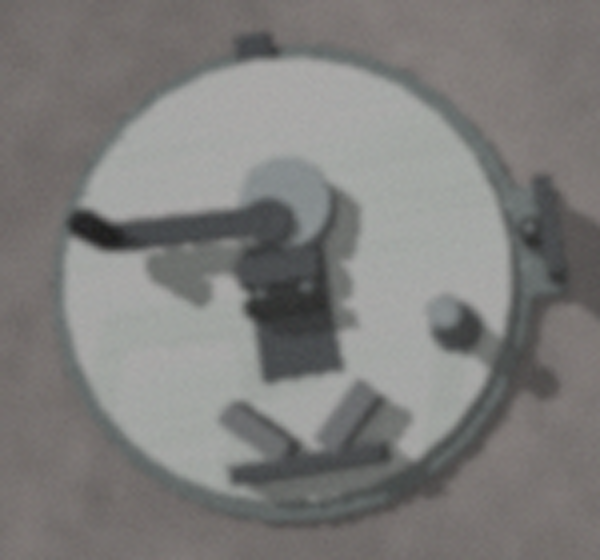

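Run:
```python
from h import *
np.set_printoptions(precision=4,suppress=True)
plan([.602,-.260,.20],(-.31,.95))
t=r.grab_frame("top")
for n,c,z in [("handle top",(212,188.7),.14),("lever hub",(168,165.3),.09),("lever post top",(119.5,165.2),.151),("disc",(172,160.5),.08),("Vplate L",(158,228.5),.085),("Vplate R",(197,223),.085),("turntable c",(171.6,180.6),.035)]:
    print(n,at_z(t,c,z))
g=t["pixels"].astype(int); m=(g.min(2)>125).astype(np.uint8); m[:, :100]=0;m[:,250:]=0;m[:110]=0;m[250:]=0
ct=max(cv2.findContours(m,0,2)[0],key=cv2.contourArea); h=cv2.convexHull(ct); print(cv2.fitEllipse(h)); print("axis",at_z(t,cv2.fitEllipse(h)[0],.035))
# lid circle of tall jar
y,x=np.mgrid[0:384,0:512]; d=(g.max(2)<45)&(abs(x-358)<18)&(abs(y-147)<18)
ct=max(cv2.findContours(d.astype(np.uint8),0,2)[0],key=cv2.contourArea); e=cv2.fitEllipse(ct); print("lid",e,at_z(t,e[0],.117))
```

```text
shift [-2.5848 -3.1462  0.1251] turn [ 0.     -0.     -0.3515] clock 3.2 tcp [0.1583 0.6562 0.2313] w 0.0855
handle top [0.4916 0.0827 0.14  ]
lever hub [0.5494 0.1932 0.09  ]
lever post top [0.5391 0.2927 0.151 ]
disc [0.5626 0.1857 0.08  ]
Vplate L [0.3988 0.2118 0.085 ]
Vplate R [0.4139 0.12   0.085 ]
turntable c [0.5185 0.1919 0.035 ]
((171.31007385253906, 179.343017578125), (110.43257904052734, 112.54458618164062), 57.630489349365234)
axis [0.5216 0.1928 0.035 ]
lid ((358.8631591796875, 146.84507751464844), (20.034067153930664, 21.612459182739258), 55.451053619384766) [ 0.5999 -0.2562  0.117 ]
```

Call:
{"api": "apply_moves", "payload": {
  "rows": [
    [-0.16,-0.19,0],
    [-0.31,-0.38,0],
    [-0.47,-0.57,0],
    [-0.62,-0.76,0],
    [-0.77,-0.94,0]
  ],
  "claw": 1
}}

```text
$.rows[0]: bad value
```

Call:
{"api": "apply_moves", "payload": {
  "rows": [
    [-0.16,-0.19,0],
    [-0.31,-0.38,0],
    [-0.47,-0.57,0],
    [-0.62,-0.76,0],
    [-0.77,-0.94,0]
  ]
}}

```text
$.rows[0]: bad value
```

Call:
{"api": "apply_moves", "payload": {
  "rows": [
    [-0.16,-0.19,0],
    [-0.31,-0.38,0],
    [-0.47,-0.57,0],
    [-0.62,-0.76,0],
    [-0.77,-0.94,0]
  ]
}}

```text
$.rows[0]: bad value
```

```bash
python3 -c "
from h import *
plan([.601,-.258,.20],(-.31,.95))"
```

```text
shift [-2.5792 -3.1392  0.1251] turn [ 0.     -0.     -0.3516] clock 3.25 tcp [0.1583 0.6562 0.2313] w 0.0852
```

Rows need all six numbers.

Call:
{"api": "apply_moves", "payload": {
  "rows": [
    [-0.16,-0.19,0,0,0,0],
    [-0.31,-0.38,0,0,0,0],
    [-0.47,-0.57,0,0,0,0],
    [-0.62,-0.76,0,0,0,0],
    [-0.77,-0.94,0,0,0,0]
  ],
  "claw": 1
}}

```text
clock: 3.88
tcp_pos: [0.2911, 0.3807, 0.2316]
orientation: [0.372, 3.119, 0.001]
contact_force: [0.6, 0.8, 1.0]
grip_width: 0.0855
gripper_force: 0.0
```

Call:
{"api": "apply_moves", "payload": {
  "rows": [
    [-0.16,-0.19,0,0,0,0],
    [-0.31,-0.38,0,0,0,0],
    [-0.47,-0.57,0,0,0,0],
    [-0.62,-0.76,0,0,0,0],
    [-0.77,-0.94,0,0,0,0]
  ]
}}

```text
clock: 4.5
tcp_pos: [0.423, 0.1071, 0.2318]
orientation: [0.371, 3.119, 0.002]
contact_force: [1.0, 0.7, 0.4]
grip_width: 0.0856
gripper_force: 0.0
```

Call:
{"api": "apply_moves", "payload": {
  "rows": [
    [-0.16,-0.19,0,0,0,0],
    [-0.31,-0.38,0,0,0,0],
    [-0.47,-0.57,0,0,0,0],
    [-0.62,-0.76,0,0,0,0],
    [-0.77,-0.94,0,0,0,0]
  ]
}}

```text
clock: 5.12
tcp_pos: [0.5552, -0.1664, 0.2315]
orientation: [0.371, 3.119, 0.0]
contact_force: [0.8, 1.0, 0.3]
grip_width: 0.0854
gripper_force: 0.0
```

```bash
python3 -c "
from h import *
plan([.601,-.258,.20],(-.31,.95))"
```

```text
shift [-0.2639 -0.3133  0.1262] turn [ 1.000e-04  5.000e-04 -3.514e-01] clock 5.125 tcp [ 0.5552 -0.1664  0.2315] w 0.0854
```

Call:
{"api": "apply_moves", "payload": {
  "rows": [
    [-0.14,-0.16,0.05,0,0,-0.11],
    [-0.26,-0.31,0.1,0,0,-0.23],
    [-0.26,-0.31,0.12,0,0,-0.35],
    [-0.26,-0.31,0.12,0,0,-0.35]
  ]
}}

```text
clock: 5.62
tcp_pos: [0.599, -0.2556, 0.2007]
orientation: [0.486, -3.103, -0.001]
contact_force: [0.2, -0.7, -0.2]
grip_width: 0.0856
gripper_force: 0.0
```

Run:
```python
from h import *
for n in("top","scene"):
    t=r.grab_frame(n); g=t["pixels"]
    u=proj(t,[.601,-.258,.117]); print(n,u)
    x,y=int(u[0]),int(u[1]); cv2.imwrite(f"pics/g_{n}.png",cv2.resize(g[max(0,y-60):y+60,max(0,x-60):x+60],None,fx=4,fy=4,interpolation=cv2.INTER_CUBIC)[:,:,::-1])
a,b=[cv2.imread(f"pics/g_{n}.png") for n in("top","scene")]; h=min(a.shape[0],b.shape[0]);cv2.imwrite("pics/grasp.png",cv2.resize(np.hstack([a[:h],b[:h]]),(800,400)))
plan([.601,-.258,.092],(-.31,.95))
```

```text
top [359.64753458 146.40732588]
scene [139.44463292 265.27325335]
shift [-0.0015 -0.015   0.4381] turn [ 0.0003  0.0003 -0.0035] clock 5.725 tcp [ 0.5995 -0.2546  0.2015] w 0.0854
```

View pics/grasp.png

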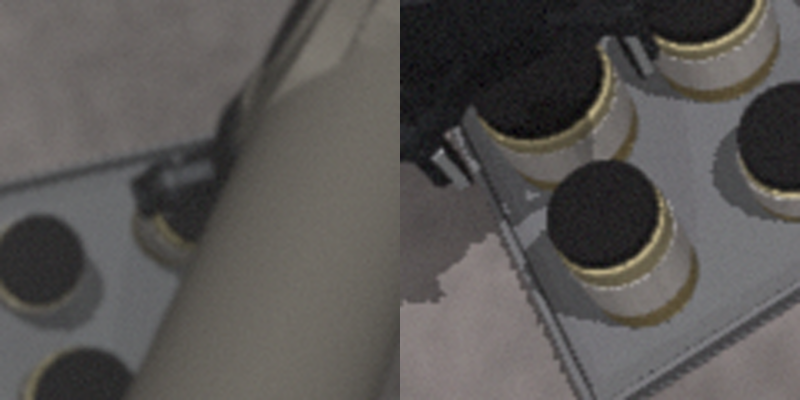

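The top crop is mostly hidden by the arm. In the scene crop the tall jar's lid sits at about (605,215), roughly 4 px below where I predicted. I'll refit the lid (top and side) on the first, unobstructed pictures.

Run:
```python
from h import *
np.set_printoptions(precision=4,suppress=True)
P={"s":r.grab_frame("scene"),"t":r.grab_frame("top")}
I={k:cv2.imread(f"pics/{k}0.png").max(2)<42 for k in P}
a=np.linspace(0,2*np.pi,60)
def mask(p,c):
    X=[[c[0]+.029*np.cos(t),c[1]+.029*np.sin(t),z] for z in(.101,.117) for t in a]
    m=np.zeros((384*4,512*4),np.uint8); h=cv2.convexHull((4*np.array([proj(p,q) for q in X])+2).astype(np.float32)).astype(np.int32)
    cv2.fillConvexPoly(m,h,1); return cv2.resize(m.astype(np.float32),(512,384),interpolation=cv2.INTER_AREA)
S={}
for k,p in P.items():
    u=proj(p,[.601,-.258,.11]).astype(int); w=np.zeros((384,512),bool); w[u[1]-22:u[1]+22,u[0]-20:u[0]+22]=1
    if k=="t": w[:,:340]=0; w[165:]=0
    n,l,st,ce=cv2.connectedComponentsWithStats((I[k]&w).astype(np.uint8)); j=1+st[1:,4].argmax(); T=l==j; print(k,st[j],ce[j])
    for x in np.arange(.59,.616,.002):
        for y in np.arange(-.274,-.246,.002):
            S.setdefault((round(x,3),round(y,3)),[]).append(np.abs(mask(p,(x,y))-T).sum()/T.sum())
for i in(0,1): k=min(S,key=lambda q:S[q][i]); print(i,k,S[k])
k=min(S,key=lambda q:sum(S[q])); print(k,S[k])
```

```text
s [123 253  33  32 801] [139.2884 268.9426]
t [355 146  15   6  28] [363.1071 148.4286]
0 (np.float64(0.602), np.float64(-0.26)) [np.float64(0.1699438202247191), np.float64(17.727678571428573)]
1 (np.float64(0.592), np.float64(-0.256)) [np.float64(0.5607833957553059), np.float64(17.700892857142858)]
(np.float64(0.602), np.float64(-0.26)) [np.float64(0.1699438202247191), np.float64(17.727678571428573)]
```

```bash
python3 -c "
from h import *
plan([.602,-.260,.075],(-.31,.95))"
```

```text
shift [-0.0018 -0.0244  0.5072] turn [-0.      0.0005 -0.0024] clock 5.825 tcp [ 0.5996 -0.2544  0.2018] w 0.0852
```

Call:
{"api": "apply_moves", "payload": {
  "rows": [
    [0,-0.024,0.1,0,0,0],
    [0,-0.024,0.22,0,0,0],
    [0,-0.024,0.34,0,0,0],
    [0,-0.024,0.46,0,0,0],
    [0,-0.024,0.507,0,0,0]
  ]
}}

```text
clock: 6.45
tcp_pos: [0.6006, -0.2597, 0.0733]
orientation: [0.489, -3.101, -0.002]
contact_force: [-0.3, 0.2, 0.9]
grip_width: 0.0853
gripper_force: 0.0
```

Call:
{"api": "apply_moves", "payload": {
  "rows": [
    [0,0,0,0,0,0],
    [0,0,0,0,0,0],
    [0,0,0,0,0,0],
    [0,0,0,0,0,0],
    [0,0,0,0,0,0]
  ],
  "claw": 0,
  "newtons": 30
}}

```text
clock: 7.08
tcp_pos: [0.602, -0.261, 0.0757]
orientation: [-0.489, 3.101, -0.001]
contact_force: [-0.1, 1.5, 6.9]
grip_width: 0.0606
gripper_force: 34.1
```

Call:
{"api": "apply_moves", "payload": {
  "rows": [
    [0,0,-0.1,0,0,0],
    [0,0,-0.3,0,0,0],
    [0,0,-0.5,0,0,0],
    [0,0,-0.66,0,0,0],
    [0,0,-0.7,0,0,0]
  ]
}}

```text
clock: 7.7
tcp_pos: [0.6019, -0.2618, 0.2519]
orientation: [-0.488, 3.1, -0.003]
contact_force: [-0.5, 0.2, -4.0]
grip_width: 0.0613
gripper_force: 34.7
```

```bash
python3 -c "
from h import *
plan([.462,.181,.25],None)
plan([.462,.181,.25],(.987,.162))"
```

```text
shift [-0.0119  1.8575  0.0029] turn [-0.0016  0.0021  0.    ] clock 7.7 tcp [ 0.6019 -0.2618  0.2519] w 0.0613
shift [-0.0119  1.8575  0.0029] turn [-2.800e-03  6.000e-04 -9.046e-01] clock 7.7 tcp [ 0.6019 -0.2618  0.2519] w 0.0613
```

Call:
{"api": "apply_moves", "payload": {
  "rows": [
    [0,0.12,0,0,0,-0.05],
    [0,0.3,0,0,0,-0.15],
    [0,0.5,0,0,0,-0.26],
    [0,0.7,0,0,0,-0.37],
    [0,0.9,0,0,0,-0.48]
  ]
}}

```text
clock: 8.32
tcp_pos: [0.5299, -0.0453, 0.2474]
orientation: [1.604, -2.698, -0.002]
contact_force: [1.9, 0.5, -3.6]
grip_width: 0.0612
gripper_force: 34.6
```

```bash
python3 -c "
from h import *
plan([.462,.181,.25],(.987,.162))"
```

```text
shift [-0.6654  0.6712 -0.0095] turn [ 0.0021 -0.0005 -0.4207] clock 8.325 tcp [ 0.5299 -0.0453  0.2474] w 0.0612
```

Call:
{"api": "apply_moves", "payload": {
  "rows": [
    [-0.16,0.16,0,0,0,-0.1],
    [-0.32,0.32,0,0,0,-0.2],
    [-0.48,0.48,0,0,0,-0.3],
    [-0.62,0.63,0,0,0,-0.4],
    [-0.64,0.64,0,0,0,-0.42]
  ]
}}

```text
clock: 8.95
tcp_pos: [0.4662, 0.1744, 0.2476]
orientation: [2.396, -2.029, -0.005]
contact_force: [1.4, 0.3, -3.9]
grip_width: 0.0607
gripper_force: 34.6
```

Call:
{"api": "apply_moves", "payload": {
  "rows": [
    [0,0,0,0,0,0],
    [0,0,0,0,0,0]
  ]
}}

```text
clock: 9.2
tcp_pos: [0.4691, 0.1687, 0.2487]
orientation: [2.383, -2.045, -0.0]
contact_force: [-0.5, 0.2, -3.5]
grip_width: 0.0611
gripper_force: 34.6
```

```bash
python3 -c "
from h import *
plan([.462,.181,.110],(.987,.162))
t=r.grab_frame('scene'); save(t,'x.png'); cv2.imwrite('pics/over.png',cv2.resize(t['pixels'][60:260,230:430],None,fx=3,fy=3,interpolation=cv2.INTER_CUBIC)[:,:,::-1]); plan([.462,.181,.110],(.987,.162))
for n in('nest','pad_face'):
  print(n,[(np.round(x['point'],1),round(x['conf'],2),at_z(t,x['point'],.035 if n=='nest' else .06).round(4)) for x in r.landmark_of(t,n)[:2]])"
```

```text
shift [-0.0537  0.0199  0.5549] turn [ 0.0009 -0.0006 -0.0066] clock 9.2 tcp [0.4691 0.1687 0.2487] w 0.0611
shift [-0.0532  0.0207  0.5558] turn [ 0.0006 -0.0005 -0.0065] clock 9.25 tcp [0.4693 0.1688 0.2489] w 0.061
nest [(array([321.9, 165.8]), 0.65, array([0.4571, 0.1803, 0.035 ]))]
pad_face [(array([334.8, 172.8]), 0.77, array([0.5016, 0.1873, 0.06  ])), (array([177.9, 220.7]), 0.32, array([ 0.5009, -0.1752,  0.06  ]))]
```

View pics/over.png

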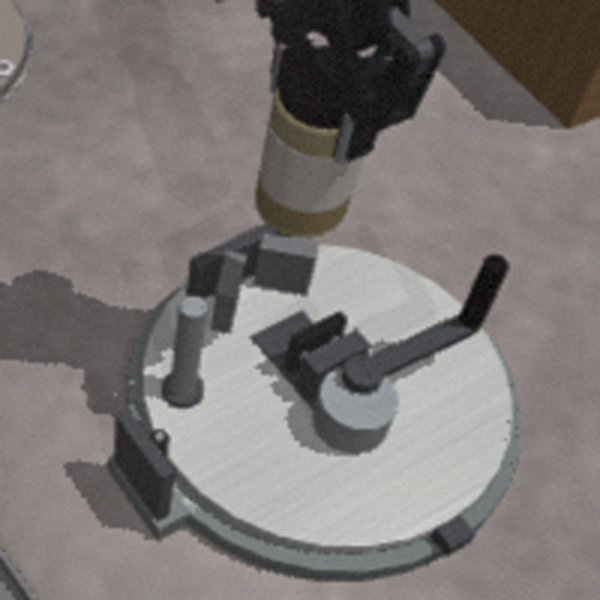

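The jar hangs upright in the gripper. The V block is at (285,265) in the crop, the pad at (320,335), the lever post at (487,290) and the handle at (188,340). The nest estimate comes out at the same place again.

Call:
{"api": "apply_moves", "payload": {
  "rows": [
    [-0.053,0.02,0,0,0,-0.006],
    [-0.053,0.02,0.1,0,0,-0.006],
    [-0.053,0.02,0.25,0,0,-0.006],
    [-0.053,0.02,0.38,0,0,-0.006],
    [-0.053,0.02,0.42,0,0,-0.006]
  ]
}}

```text
clock: 9.98
tcp_pos: [0.4654, 0.1829, 0.1472]
orientation: [-2.394, 2.029, -0.006]
contact_force: [1.6, -11.8, 47.8]
grip_width: 0.0611
gripper_force: 50.9
```

Call:
{"api": "apply_moves", "payload": {
  "rows": [
    [0,0,0.03,0,0,0],
    [0,0,0.06,0,0,0],
    [0,0,0.09,0,0,0],
    [0,0,0.12,0,0,0],
    [0,0,0.12,0,0,0]
  ]
}}

```text
clock: 10.6
tcp_pos: [0.4682, 0.1824, 0.1187]
orientation: [-2.385, 2.028, -0.011]
contact_force: [5.2, -2.0, -2.9]
grip_width: 0.0605
gripper_force: 56.4
```

```bash
cat >> h.py <<'E'
X=np.array([.987,.162,0]);X/=np.linalg.norm(X);N=np.array([-X[1],X[0],0])
def rep(n=4):
    a=[]
    for i in range(n):
        r.grab_frame("top"); o=r.get_obs(); a.append(np.r_[o["tcp_pos"],o["contact_force"],o["moment"]])
    m=np.mean(a,0); print("tcp",m[:3].round(4),"along x",round(m[:3]@X,4),"lat",round(m[:3]@N,4),"| F x,lat,z",round(m[3:6]@X,2),round(m[3:6]@N,2),round(m[5],2),"| M",m[6:].round(2),"clk",o["clock"])
E
python3 -c "
from h import *
rep();plan([.462,.181,.1075],X[:2])"
```

```text
tcp [0.4669 0.1827 0.1169] along x 0.4903 lat 0.1046 | F x,lat,z 8.77 -7.03 -1.67 | M [-1.39 -2.52 -0.09] clk 10.8
shift [0.003  0.0207 0.0362] turn [-0.0062  0.0001  0.0005] clock 10.8 tcp [0.4669 0.1826 0.1166] w 0.0609
```

```bash
python3 -c "
from h import *
t=r.grab_frame('scene'); cv2.imwrite('pics/in1.png',cv2.resize(t['pixels'][80:230,250:420],None,fx=4,fy=4,interpolation=cv2.INTER_CUBIC)[:,:,::-1])"
```

```text
(no output)
```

View pics/in1.png

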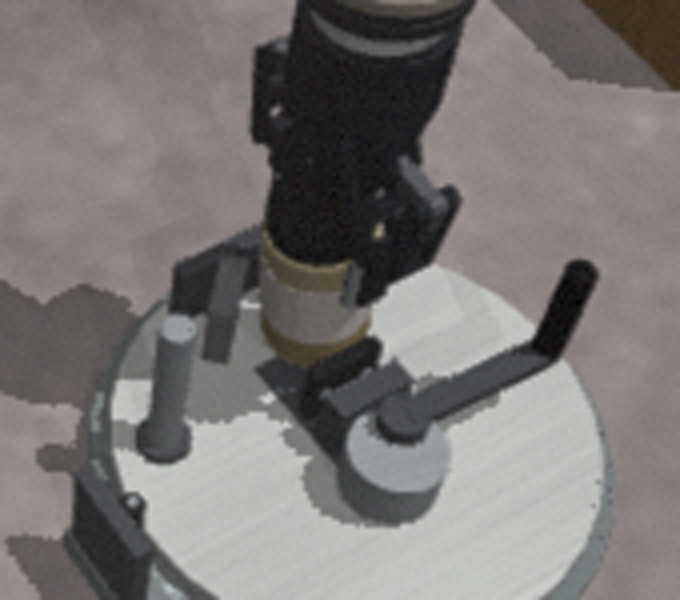

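The jar has gone down between the V and the pad, at crop (315,310), and is rubbing on the V's far block. I'll ease it off toward the pad.

Call:
{"api": "apply_moves", "payload": {
  "rows": [
    [0.004,-0.01,0,0,0,0],
    [0.008,-0.02,0,0,0,0],
    [0.01,-0.026,0,0,0,0],
    [0.01,-0.026,0,0,0,0]
  ]
}}

```text
clock: 11.35
tcp_pos: [0.4684, 0.182, 0.1143]
orientation: [2.398, -2.029, -0.001]
contact_force: [1.3, 0.0, -4.1]
grip_width: 0.0604
gripper_force: 54.5
```

```bash
python3 -c "
from h import *
rep(3);plan([.462,.181,.1075],X[:2])"
```

```text
tcp [0.4683 0.1818 0.1143] along x 0.4916 lat 0.1036 | F x,lat,z -0.15 0.14 -3.15 | M [-0.02 -0.04 -0.01] clk 11.5
shift [-0.0012  0.0253  0.0273] turn [0.0006 0.0001 0.002 ] clock 11.5 tcp [0.4683 0.1817 0.1143] w 0.061
```

Call:
{"api": "apply_moves", "payload": {
  "rows": [
    [0,0,0.012,0,0,0],
    [0,0,0.024,0,0,0],
    [0,0,0.032,0,0,0],
    [0,0,0.032,0,0,0]
  ]
}}

```text
clock: 12.0
tcp_pos: [0.4687, 0.1813, 0.1063]
orientation: [2.397, -2.03, -0.0]
contact_force: [0.1, -0.5, -4.0]
grip_width: 0.0608
gripper_force: 54.5
```

Call:
{"api": "apply_moves", "payload": {
  "rows": [
    [0,0,0.006,0,0,0],
    [0,0,0.012,0,0,0],
    [0,0,0.012,0,0,0]
  ]
}}

```text
clock: 12.38
tcp_pos: [0.4688, 0.1814, 0.1034]
orientation: [2.397, -2.03, -0.0]
contact_force: [1.2, -0.5, -3.6]
grip_width: 0.0608
gripper_force: 54.5
```

```bash
python3 -c "
from h import *
rep(2)"
```

```text
tcp [0.4689 0.1814 0.1035] along x 0.492 lat 0.1031 | F x,lat,z 0.4 0.69 -3.7 | M [ 0.03  0.03 -0.01] clk 12.475
```

Still hanging free, so the jar has slipped up a little in the grip. I'll keep lowering in small steps.

Call:
{"api": "apply_moves", "payload": {
  "rows": [
    [0,0,0.006,0,0,0],
    [0,0,0.012,0,0,0],
    [0,0,0.012,0,0,0]
  ]
}}

```text
clock: 12.85
tcp_pos: [0.4687, 0.1814, 0.1004]
orientation: [2.397, -2.03, -0.0]
contact_force: [0.4, 0.7, -3.2]
grip_width: 0.0609
gripper_force: 54.5
```

Call:
{"api": "apply_moves", "payload": {
  "rows": [
    [0,0,0.006,0,0,0],
    [0,0,0.012,0,0,0],
    [0,0,0.012,0,0,0]
  ]
}}

```text
clock: 13.22
tcp_pos: [0.4688, 0.1814, 0.0974]
orientation: [2.397, -2.03, -0.0]
contact_force: [0.4, -0.7, -2.7]
grip_width: 0.0611
gripper_force: 54.5
```

Call:
{"api": "apply_moves", "payload": {
  "rows": [
    [0,0,0.005,0,0,0],
    [0,0,0.006,0,0,0],
    [0,0,0.006,0,0,0]
  ]
}}

```text
clock: 13.6
tcp_pos: [0.4688, 0.1815, 0.096]
orientation: [-2.397, 2.03, 0.0]
contact_force: [0.1, 0.2, -2.9]
grip_width: 0.0608
gripper_force: 54.5
```

Call:
{"api": "apply_moves", "payload": {
  "rows": [
    [0,0,0.005,0,0,0],
    [0,0,0.006,0,0,0],
    [0,0,0.006,0,0,0]
  ]
}}

```text
clock: 13.98
tcp_pos: [0.4689, 0.1819, 0.0956]
orientation: [-2.397, 2.03, 0.0]
contact_force: [-4.1, 0.3, 8.6]
grip_width: 0.0611
gripper_force: 56.1
```

Call:
{"api": "apply_moves", "payload": {
  "rows": [
    [0,0,0.005,0,0,0],
    [0,0,0.006,0,0,0],
    [0,0,0.006,0,0,0]
  ]
}}

```text
clock: 14.35
tcp_pos: [0.4689, 0.1823, 0.0952]
orientation: [-2.397, 2.03, 0.001]
contact_force: [-7.0, -0.9, 22.9]
grip_width: 0.0609
gripper_force: 57.5
```

Call:
{"api": "apply_moves", "payload": {
  "rows": [
    [0,0,-0.008,0,0,0],
    [0,0,-0.016,0,0,0],
    [0,0,-0.016,0,0,0]
  ]
}}

```text
clock: 14.72
tcp_pos: [0.4689, 0.1814, 0.0969]
orientation: [-2.397, 2.03, -0.0]
contact_force: [-0.7, 0.2, -3.9]
grip_width: 0.061
gripper_force: 54.6
```

Call:
{"api": "apply_moves", "payload": {
  "rows": [
    [0,0.004,0,0,0,0],
    [0,0.008,0,0,0,0],
    [0,0.012,0,0,0,0],
    [0,0.012,0,0,0,0]
  ]
}}

```text
clock: 15.22
tcp_pos: [0.4669, 0.1809, 0.0973]
orientation: [-2.396, 2.03, -0.002]
contact_force: [4.3, -1.5, -5.1]
grip_width: 0.0611
gripper_force: 54.3
```

```bash
python3 -c "
from h import *
rep(3)"
```

```text
tcp [0.4669 0.181  0.0973] along x 0.4901 lat 0.1029 | F x,lat,z 5.05 -1.54 -5.31 | M [-0.21 -1.53 -0.13] clk 15.375
```

Call:
{"api": "apply_moves", "payload": {
  "rows": [
    [0.001,0.008,0,0,0,0],
    [0.001,0.008,0,0,0,0],
    [0.001,0.008,0,0,0,0]
  ]
}}

```text
clock: 15.75
tcp_pos: [0.4662, 0.1805, 0.0977]
orientation: [-2.394, 2.029, -0.004]
contact_force: [7.5, -1.4, -5.2]
grip_width: 0.0611
gripper_force: 54.1
```

```bash
python3 -c "
from h import *
rep(3)"
```

```text
tcp [0.4662 0.1805 0.0977] along x 0.4893 lat 0.1026 | F x,lat,z 7.66 -2.14 -5.76 | M [-0.32 -2.16 -0.18] clk 15.9
```

Call:
{"api": "apply_moves", "payload": {
  "rows": [
    [0,-0.012,0,0,0,0],
    [0,-0.028,0,0,0,0],
    [0,-0.028,0,0,0,0]
  ]
}}

```text
clock: 16.27
tcp_pos: [0.4695, 0.1814, 0.0965]
orientation: [2.396, -2.028, -0.003]
contact_force: [-1.7, -0.6, -2.2]
grip_width: 0.0612
gripper_force: 54.5
```

Call:
{"api": "apply_moves", "payload": {
  "rows": [
    [0,-0.008,0,0,0,0],
    [0,-0.016,0,0,0,0],
    [0,-0.016,0,0,0,0]
  ]
}}

```text
clock: 16.65
tcp_pos: [0.4722, 0.1818, 0.0965]
orientation: [2.394, -2.027, -0.005]
contact_force: [-7.3, -0.6, 1.3]
grip_width: 0.061
gripper_force: 54.9
```

```bash
python3 -c "
from h import *
rep(3)"
```

```text
tcp [0.4722 0.1818 0.0965] along x 0.4954 lat 0.103 | F x,lat,z -7.45 0.6 1.97 | M [-0.22  1.72  0.05] clk 16.8
```

The V contact came at x = 0.4916 and the pad contact only about 1 mm farther on. The jar must therefore have tilted in the grip when it clipped the V's top edge. I'll set it down, let go so it rights itself, and look.

Call:
{"api": "apply_moves", "payload": {
  "rows": [
    [0,0.01,0,0,0,0],
    [0,0.018,0.002,0,0,0],
    [0,0.018,0.006,0,0,0],
    [0,0.018,0.006,0,0,0]
  ]
}}

```text
clock: 17.3
tcp_pos: [0.4701, 0.1816, 0.0958]
orientation: [2.397, -2.03, -0.001]
contact_force: [-4.7, -1.1, 2.7]
grip_width: 0.061
gripper_force: 55.3
```

Call:
{"api": "apply_moves", "payload": {
  "rows": [
    [0,0,0,0,0,0],
    [0,0,0,0,0,0],
    [0,0,0,0,0,0],
    [0,0,0,0,0,0]
  ],
  "claw": 0.9
}}

```text
clock: 17.8
tcp_pos: [0.4707, 0.1815, 0.0957]
orientation: [-2.397, 2.03, -0.0]
contact_force: [0.3, 0.9, -0.2]
grip_width: 0.0771
gripper_force: 0.0
```

Call:
{"api": "apply_moves", "payload": {
  "rows": [
    [0,0,-0.1,0,0,0],
    [0,0,-0.3,0,0,0],
    [0,0,-0.5,0,0,0],
    [0,0,-0.6,0,0,0]
  ],
  "claw": 1
}}

```text
clock: 18.3
tcp_pos: [0.4715, 0.1819, 0.2485]
orientation: [-2.394, 2.028, -0.003]
contact_force: [0.0, 0.3, -0.3]
grip_width: 0.0853
gripper_force: 0.0
```

```bash
python3 -c "
from h import *
t=r.grab_frame('scene'); cv2.imwrite('pics/in2.png',cv2.resize(t['pixels'][80:230,250:420],None,fx=4,fy=4,interpolation=cv2.INTER_CUBIC)[:,:,::-1])
l=r.landmark_of(t,'tall_jar'); print([(x['point'],x['conf'],at_z(t,x['point'],.035)) for x in l[:2]])
plan([.46,.181,.1],X[:2])"
```

```text
[([327.7, 169.0], 0.6, array([0.47044239, 0.18902588, 0.035     ]))]
shift [-0.0018  0.0525  0.5947] turn [-0.0039  0.0013  0.0016] clock 18.4 tcp [0.4722 0.1823 0.2487] w 0.0854
```

View pics/in2.png

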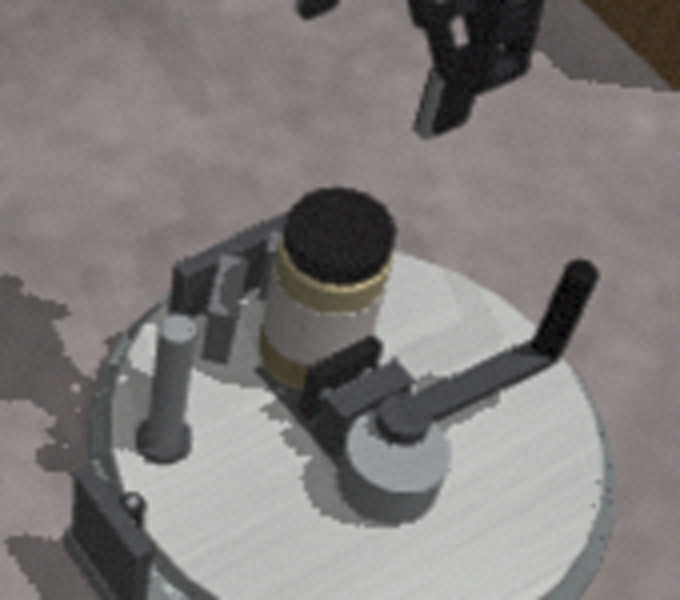

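The jar stands upright between the V and the pad, lid centre at crop (337,237). Next I locate it from the lid.

```bash
cat >> h.py <<'E'
def lidfit(p,z,c0,thr=42,half=24):
    a=np.linspace(0,2*np.pi,60); I=p["pixels"].max(2)<thr
    u=proj(p,[*c0,z]).astype(int); w=np.zeros((384,512),bool); w[u[1]-half:u[1]+half,u[0]-half:u[0]+half]=1
    n,l,st,ce=cv2.connectedComponentsWithStats((I&w).astype(np.uint8)); T=l==l[u[1],u[0]]
    def cost(c):
        h=cv2.convexHull(np.array([proj(p,[c[0]+.029*np.cos(t),c[1]+.029*np.sin(t),q]) for q in(z-.016,z) for t in a]).astype(np.float32))
        m=np.zeros((1536,2048),np.uint8); cv2.fillConvexPoly(m,(h*4+2).astype(np.int32),1)
        return np.abs(cv2.resize(m.astype(np.float32),(512,384),interpolation=cv2.INTER_AREA)-T).sum()/T.sum()
    return min((cost((c0[0]+dx,c0[1]+dy)),c0[0]+dx,c0[1]+dy) for dx in np.arange(-.012,.0121,.0015) for dy in np.arange(-.012,.0121,.0015))
E
python3 -c "
from h import *
t=r.grab_frame('scene'); f=lidfit(t,.147,(.467,.184)); print(f,'x',np.array(f[1:])@X[:2],'lat',np.array(f[1:])@N[:2]); print(proj(t,[*f[1:],.147]))
plan([*f[1:],.1],X[:2])"
```

```text
(np.float64(0.22834029227557412), np.float64(0.4655), np.float64(0.19)) x 0.49012729916063136 lat 0.11209585459554233
[335.23693823 135.07584058]
shift [-0.0356  0.0186  0.5869] turn [-0.0019  0.0007  0.0016] clock 18.45 tcp [0.4711 0.1818 0.2467] w 0.0855
```

```bash
python3 -c "
from h import *
plan([.4677,.1852,.1],X[:2])"
```

```text
shift [-0.0152  0.0131  0.5869] turn [-0.0019  0.0007  0.0016] clock 18.45 tcp [0.4711 0.1818 0.2467] w 0.0855
```

Call:
{"api": "apply_moves", "payload": {
  "rows": [
    [-0.015,0.013,0.1,0,0,0],
    [-0.015,0.013,0.25,0,0,0],
    [-0.015,0.013,0.4,0,0,0],
    [-0.015,0.013,0.52,0,0,0],
    [-0.015,0.013,0.58,0,0,0]
  ]
}}

```text
clock: 19.08
tcp_pos: [0.4647, 0.1837, 0.0978]
orientation: [2.394, -2.028, -0.003]
contact_force: [-1.1, 1.0, -0.1]
grip_width: 0.0854
gripper_force: 0.0
```

Call:
{"api": "apply_moves", "payload": {
  "rows": [
    [0,0,0,0,0,0],
    [0,0,0,0,0,0],
    [0,0,0,0,0,0],
    [0,0,0,0,0,0]
  ],
  "claw": 0,
  "newtons": 25
}}

```text
clock: 19.58
tcp_pos: [0.4671, 0.1846, 0.1011]
orientation: [-2.396, 2.03, -0.001]
contact_force: [1.7, -1.2, -3.4]
grip_width: 0.0612
gripper_force: 28.8
```

```bash
python3 -c "
from h import *
rep(3)"
```

```text
tcp [0.467  0.1846 0.101 ] along x 0.4907 lat 0.1065 | F x,lat,z 1.41 -0.54 -2.13 | M [-0.12 -0.34 -0.01] clk 19.725
```

Call:
{"api": "apply_moves", "payload": {
  "rows": [
    [0,0.004,-0.003,0,0,0],
    [0,0.01,-0.003,0,0,0],
    [0,0.016,-0.003,0,0,0],
    [0,0.016,-0.003,0,0,0]
  ]
}}

```text
clock: 20.23
tcp_pos: [0.4658, 0.184, 0.1022]
orientation: [-2.392, 2.029, -0.006]
contact_force: [9.0, -1.1, -5.6]
grip_width: 0.0613
gripper_force: 28.9
```

```bash
python3 -c "
from h import *
rep(2)"
```

```text
tcp [0.4658 0.184  0.1022] along x 0.4895 lat 0.1061 | F x,lat,z 8.38 -3.12 -6.19 | M [-0.41 -2.28 -0.18] clk 20.325
```

Call:
{"api": "apply_moves", "payload": {
  "rows": [
    [0,0.006,0,0,0,0],
    [0,0.012,0,0,0,0],
    [0,0.016,0,0,0,0],
    [0,0.016,0,0,0,0]
  ]
}}

```text
clock: 20.82
tcp_pos: [0.4648, 0.1836, 0.1031]
orientation: [-2.387, 2.027, -0.011]
contact_force: [14.2, -1.6, -6.8]
grip_width: 0.0613
gripper_force: 29.4
```

```bash
python3 -c "
from h import *
rep(2)"
```

```text
tcp [0.4649 0.1836 0.1031] along x 0.4885 lat 0.1059 | F x,lat,z 15.12 -3.98 -6.95 | M [-0.53 -3.77 -0.29] clk 20.925
```

The lateral force suggests the jar is touching only the +lateral V block, so it sits off-centre. I'll ease it back, move it sideways, and push home again.

Call:
{"api": "apply_moves", "payload": {
  "rows": [
    [0,-0.016,0,0,0,0],
    [0.01,-0.024,0,0,0,0],
    [0.02,-0.024,0,0,0,0],
    [0.028,-0.024,0,0,0,0],
    [0.028,-0.024,0,0,0,0]
  ]
}}

```text
clock: 21.55
tcp_pos: [0.4651, 0.1771, 0.101]
orientation: [2.397, -2.03, -0.001]
contact_force: [0.5, -0.5, -3.6]
grip_width: 0.0614
gripper_force: 29.6
```

Call:
{"api": "apply_moves", "payload": {
  "rows": [
    [0,0.008,0,0,0,0],
    [0,0.016,0,0,0,0],
    [0,0.024,0,0,0,0],
    [0,0.024,0,0,0,0],
    [0,0.024,0,0,0,0]
  ]
}}

```text
clock: 22.18
tcp_pos: [0.461, 0.1764, 0.1017]
orientation: [-2.395, 2.03, -0.002]
contact_force: [4.5, -0.6, -3.6]
grip_width: 0.0608
gripper_force: 29.4
```

```bash
python3 -c "
from h import *
rep(2)"
```

```text
tcp [0.461  0.1764 0.1017] along x 0.4835 lat 0.0994 | F x,lat,z 5.59 -1.94 -3.3 | M [-0.25 -1.29 -0.01] clk 22.275
```

Call:
{"api": "apply_moves", "payload": {
  "rows": [
    [0,-0.01,0,0,0,0],
    [0.01,-0.01,0,0,0,0],
    [0.018,-0.01,0,0,0,0],
    [0.018,0.0,0,0,0,0],
    [0.018,0.006,0,0,0,0]
  ]
}}

```text
clock: 22.9
tcp_pos: [0.4594, 0.1721, 0.1015]
orientation: [-2.396, 2.029, -0.001]
contact_force: [2.9, 2.1, -3.9]
grip_width: 0.061
gripper_force: 29.6
```

Call:
{"api": "apply_moves", "payload": {
  "rows": [
    [0,0.006,0,0,0,0],
    [0,0.012,0,0,0,0],
    [0,0.018,0,0,0,0],
    [0,0.018,0,0,0,0]
  ]
}}

```text
clock: 23.4
tcp_pos: [0.4584, 0.1723, 0.1022]
orientation: [-2.392, 2.026, -0.006]
contact_force: [10.6, 2.5, -10.3]
grip_width: 0.0614
gripper_force: 30.2
```

```bash
python3 -c "
from h import *
rep(2)"
```

```text
tcp [0.4584 0.1723 0.1022] along x 0.4802 lat 0.0958 | F x,lat,z 11.12 1.1 -10.95 | M [ 0.65 -2.73  0.02] clk 23.5
```

Call:
{"api": "apply_moves", "payload": {
  "rows": [
    [-0.002,-0.008,0.003,0,0,0],
    [-0.002,-0.014,0.003,0,0,0],
    [-0.002,-0.014,0.003,0,0,0]
  ]
}}

```text
clock: 23.88
tcp_pos: [0.4587, 0.1725, 0.101]
orientation: [-2.396, 2.029, -0.001]
contact_force: [3.6, 2.8, 0.9]
grip_width: 0.061
gripper_force: 31.0
```

```bash
python3 -c "
from h import *
rep(2)"
```

```text
tcp [0.4587 0.1725 0.101 ] along x 0.4806 lat 0.096 | F x,lat,z 4.75 1.73 0.76 | M [ 0.49 -1.   -0.03] clk 23.975
```

Call:
{"api": "apply_moves", "payload": {
  "rows": [
    [0,-0.01,0,0,0,0],
    [0,-0.02,0,0,0,0],
    [0,-0.03,0,0,0,0],
    [0,-0.036,0,0,0,0],
    [0,-0.036,0,0,0,0]
  ]
}}

```text
clock: 24.6
tcp_pos: [0.4601, 0.1726, 0.1006]
orientation: [2.39, -2.022, -0.012]
contact_force: [-18.1, -1.5, 28.1]
grip_width: 0.0612
gripper_force: 33.8
```

```bash
python3 -c "
from h import *
rep(2)"
```

```text
tcp [0.4602 0.1726 0.1006] along x 0.482 lat 0.0958 | F x,lat,z -17.74 2.32 28.81 | M [-0.12  4.52 -0.02] clk 24.7
```

Call:
{"api": "apply_moves", "payload": {
  "rows": [
    [0,-0.006,0,0,0,0],
    [0,-0.012,0,0,0,0],
    [0,-0.012,0,0,0,0]
  ]
}}

```text
clock: 25.08
tcp_pos: [0.4606, 0.1726, 0.1007]
orientation: [2.387, -2.019, -0.016]
contact_force: [-25.3, -2.0, 39.0]
grip_width: 0.061
gripper_force: 34.9
```

```bash
python3 -c "
from h import *
rep(2)"
```

```text
tcp [0.4606 0.1726 0.1007] along x 0.4825 lat 0.0957 | F x,lat,z -25.4 1.95 38.78 | M [-0.41  6.46  0.01] clk 25.175
```

The jar's base is binding on the table because I was pressing it down. I'll relax, lift it slightly clear, and then gauge the gap.

Call:
{"api": "apply_moves", "payload": {
  "rows": [
    [0,0.016,0,0,0,0],
    [0,0.034,-0.002,0,0,0],
    [0,0.034,-0.008,0,0,0],
    [0,0.034,-0.01,0,0,0]
  ]
}}

```text
clock: 25.68
tcp_pos: [0.4605, 0.1717, 0.1024]
orientation: [2.395, -2.029, -0.001]
contact_force: [-0.2, -0.0, -3.7]
grip_width: 0.0611
gripper_force: 30.7
```

```bash
python3 -c "
from h import *
rep(2)"
```

```text
tcp [0.4609 0.1718 0.1025] along x 0.4826 lat 0.0949 | F x,lat,z -0.47 0.58 -3.18 | M [-0.03 -0.02  0.04] clk 25.775
```

Call:
{"api": "apply_moves", "payload": {
  "rows": [
    [0,-0.006,0,0,0,0],
    [0,-0.012,0,0,0,0],
    [0,-0.016,0,0,0,0],
    [0,-0.016,0,0,0,0]
  ]
}}

```text
clock: 26.28
tcp_pos: [0.4655, 0.1732, 0.103]
orientation: [-2.397, 2.031, -0.0]
contact_force: [-0.0, 0.5, -3.7]
grip_width: 0.0611
gripper_force: 30.7
```

```bash
python3 -c "
from h import *
rep(2)"
```

```text
tcp [0.4654 0.1732 0.103 ] along x 0.4873 lat 0.0956 | F x,lat,z 0.05 -0.03 -4.16 | M [-0.01  0.02  0.01] clk 26.375
```

Call:
{"api": "apply_moves", "payload": {
  "rows": [
    [0,-0.006,0,0,0,0],
    [0,-0.012,0,0,0,0],
    [0,-0.016,0,0,0,0],
    [0,-0.016,0,0,0,0]
  ]
}}

```text
clock: 26.88
tcp_pos: [0.4692, 0.1739, 0.103]
orientation: [2.397, -2.03, -0.0]
contact_force: [-0.3, 0.6, -3.5]
grip_width: 0.061
gripper_force: 30.8
```

```bash
python3 -c "
from h import *
rep(2)"
```

```text
tcp [0.4692 0.1739 0.103 ] along x 0.4912 lat 0.0956 | F x,lat,z -0.67 0.97 -3.59 | M [-0.02  0.15 -0.01] clk 26.975
```

Call:
{"api": "apply_moves", "payload": {
  "rows": [
    [0,-0.006,0,0,0,0],
    [0,-0.012,0,0,0,0],
    [0,-0.012,0,0,0,0]
  ]
}}

```text
clock: 27.35
tcp_pos: [0.4712, 0.1742, 0.1027]
orientation: [2.396, -2.029, -0.002]
contact_force: [-5.7, -0.0, -0.1]
grip_width: 0.061
gripper_force: 31.0
```

```bash
python3 -c "
from h import *
rep(2)"
```

```text
tcp [0.4712 0.1741 0.1028] along x 0.4932 lat 0.0955 | F x,lat,z -5.23 0.03 -0.17 | M [-0.13  1.32  0.01] clk 27.45
```

Call:
{"api": "apply_moves", "payload": {
  "rows": [
    [0,0.015,0,0,0,0],
    [0,0.03,0,0,0,0],
    [0,0.046,0,0,0,0],
    [0,0.05,0,0,0,0],
    [0,0.05,0,0,0,0]
  ]
}}

```text
clock: 28.08
tcp_pos: [0.4602, 0.1724, 0.1032]
orientation: [-2.397, 2.03, -0.0]
contact_force: [-0.7, -0.3, -3.7]
grip_width: 0.0613
gripper_force: 30.8
```

```bash
python3 -c "
from h import *
rep(2)"
```

```text
tcp [0.4602 0.1724 0.1031] along x 0.4821 lat 0.0956 | F x,lat,z -0.26 -0.06 -3.63 | M [-0.02 -0.    0.06] clk 28.175
```

Call:
{"api": "apply_moves", "payload": {
  "rows": [
    [0,0.004,0,0,0,0],
    [0,0.006,0,0,0,0],
    [0,0.006,0,0,0,0]
  ]
}}

```text
clock: 28.55
tcp_pos: [0.459, 0.1724, 0.1032]
orientation: [-2.397, 2.03, -0.001]
contact_force: [1.8, 0.5, -4.1]
grip_width: 0.0611
gripper_force: 30.8
```

```bash
python3 -c "
from h import *
rep(2)"
```

```text
tcp [0.459  0.1724 0.1032] along x 0.4808 lat 0.0958 | F x,lat,z 2.2 0.87 -3.6 | M [ 0.2  -0.46  0.03] clk 28.65
```

Pad contact is at x = 0.4913 and V home at about 0.481, so the gap is about 10.3 mm. The lever therefore needs (10.3+4)/12.4 ≈ 1.15 rad. Now I set the jar down and let go.

Call:
{"api": "apply_moves", "payload": {
  "rows": [
    [-0.001,0.002,0,0,0,0],
    [-0.001,0.002,0.004,0,0,0],
    [-0.001,0.002,0.007,0,0,0],
    [-0.001,0.002,0.007,0,0,0]
  ]
}}

```text
clock: 29.15
tcp_pos: [0.4587, 0.1726, 0.1016]
orientation: [-2.396, 2.03, -0.001]
contact_force: [4.2, 1.7, -0.1]
grip_width: 0.0613
gripper_force: 31.2
```

Call:
{"api": "apply_moves", "payload": {
  "rows": [
    [0,0,0,0,0,0],
    [0,0,0,0,0,0],
    [0,0,0,0,0,0]
  ],
  "claw": 1
}}

```text
clock: 29.52
tcp_pos: [0.4573, 0.172, 0.101]
orientation: [2.396, -2.03, -0.001]
contact_force: [0.4, -0.0, 0.1]
grip_width: 0.0853
gripper_force: 0.0
```

Call:
{"api": "apply_moves", "payload": {
  "rows": [
    [0,0,-0.05,0,0,0],
    [0,0,-0.2,0,0,0],
    [0,0,-0.4,0,0,0],
    [0,0,-0.5,0,0,0]
  ]
}}

```text
clock: 30.02
tcp_pos: [0.4589, 0.1727, 0.2298]
orientation: [-2.394, 2.028, -0.002]
contact_force: [-0.2, 0.5, -0.5]
grip_width: 0.0854
gripper_force: 0.0
```

Run:
```python
from h import *
s=r.grab_frame("scene")
f=lidfit(s,.147,(.459,.174)); print(f,proj(s,[*f[1:],.147]))
sh=[s,r.grab_frame("scene")]
for n,z,g in (("lever_grip",.132,(.541,.293)),("lever_axis",.132,(.552,.195)),("handle_grip",.12,(.4935,.085))):
    v,k,res=locate(sh,n,z,g); print(n,v,k,res.tolist())
cv2.imwrite('pics/in3.png',cv2.resize(s['pixels'][80:230,250:420],None,fx=4,fy=4,interpolation=cv2.INTER_CUBIC)[:,:,::-1])
plan([.541,.293,.23],(-.1,1)); plan([.541,.293,.23],(1,.1))
```

```text
(np.float64(0.2656926406926407), np.float64(0.4575), np.float64(0.177)) [328.02063816 134.01968356]
lever_grip [0.54028689 0.29128186] 2 [[-2.8, 0.6], [2.8, -0.6]]
lever_axis [0.55263091 0.19639586] 2 [[3.0, 0.4], [-3.0, -0.4]]
handle_grip [0.49544385 0.08620075] 2 [[-0.8, 0.6], [0.8, -0.6]]
shift [-0.4226 -0.4101 -0.0204] turn [ 1.500e-03  7.000e-04 -9.582e-01] clock 30.425 tcp [0.4573 0.1719 0.2252] w 0.0852
shift [-0.4226 -0.4101 -0.0204] turn [ 0.0014 -0.0005  0.0418] clock 30.425 tcp [0.4573 0.1719 0.2252] w 0.0852
```

View pics/in3.png

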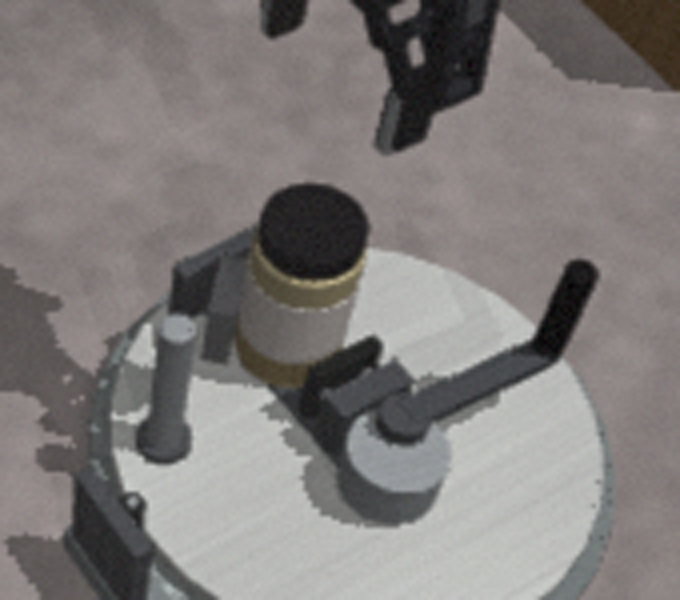

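The jar stands upright, seated in the V (crop (305,300)), with the pad face free at (340,375). Next I go to the lever post, with the fingers closing along the tangent.

Call:
{"api": "apply_moves", "payload": {
  "rows": [
    [-0.17,-0.16,0,0,0,0.03],
    [-0.34,-0.33,0,0,0,0.05],
    [-0.42,-0.41,0,0,0,0.05],
    [-0.42,-0.41,0,0,0,0.05],
    [-0.42,-0.41,0,0,0,0.05]
  ]
}}

```text
clock: 31.05
tcp_pos: [0.5412, 0.2916, 0.2253]
orientation: [2.313, -2.122, -0.0]
contact_force: [-0.3, 0.3, -0.2]
grip_width: 0.0853
gripper_force: 0.0
```

```bash
python3 -c "
from h import *
plan([.5405,.292,.113],(1,.12)); print(np.round(r.get_obs()['joints'],2))"
```

```text
shift [-0.0025  0.0019  0.449 ] turn [ 0.0012 -0.0009 -0.0211] clock 31.05 tcp [0.5412 0.2916 0.2253] w 0.0853
[-0.59  0.39 -0.    1.71  0.    1.05  2.63]
```

Call:
{"api": "apply_moves", "payload": {
  "rows": [
    [-0.002,0.002,0.1,0,0,-0.02],
    [-0.002,0.002,0.25,0,0,-0.02],
    [-0.002,0.002,0.38,0,0,-0.02],
    [-0.002,0.002,0.449,0,0,-0.02],
    [-0.002,0.002,0.449,0,0,-0.02]
  ]
}}

```text
clock: 31.68
tcp_pos: [0.5405, 0.2921, 0.1133]
orientation: [2.346, -2.086, -0.001]
contact_force: [0.7, -0.1, -0.4]
grip_width: 0.0855
gripper_force: 0.0
```

Call:
{"api": "apply_moves", "payload": {
  "rows": [
    [0,0,0,0,0,0],
    [0,0,0,0,0,0],
    [0,0,0,0,0,0],
    [0,0,0,0,0,0],
    [0,0,0,0,0,0]
  ],
  "claw": 0,
  "newtons": 30
}}

```text
clock: 32.3
tcp_pos: [0.5412, 0.2934, 0.1146]
orientation: [-2.349, 2.086, 0.0]
contact_force: [-2.9, -1.2, 5.6]
grip_width: 0.0171
gripper_force: 29.5
```

```bash
python3 -c "
from h import *
rep(2); o=r.get_obs(); print(o['grip_width'],R.from_rotvec(o['orientation']).as_matrix()[:,:2].round(3).tolist())"
```

```text
tcp [0.5412 0.2934 0.1146] along x 0.5816 lat 0.2019 | F x,lat,z -3.17 -0.19 5.7 | M [-0.19  0.5  -0.04] clk 32.4
0.01713166454120942 [[0.118, -0.993], [-0.993, -0.118], [-0.0, -0.0]]
```

```bash
cat >> h.py <<'E'
def arc(A,degs):
    """rows for turning cw by degs about A from the present pose"""
    o=r.get_obs(); M=R.from_rotvec(o["orientation"]).as_matrix(); A=np.array([*A,o["tcp_pos"][2]]); v=o["tcp_pos"]-A
    for d in degs:
        q=A+R.from_euler("z",-d,degrees=True).apply(v)
        print(d,np.round(np.r_[M.T@(q-o["tcp_pos"])/.25,0,0,d/90],4).tolist())
E
python3 -c "
from h import *
arc((.5526,.198),[8,16,24,32,40])"
```

```text
8 [0.0037, -0.0535, 0.0, 0.0, 0.0, 0.0889]
16 [0.0148, -0.1059, 0.0, 0.0, 0.0, 0.1778]
24 [0.0331, -0.1563, 0.0, 0.0, 0.0, 0.2667]
32 [0.0583, -0.2037, 0.0, 0.0, 0.0, 0.3556]
40 [0.0898, -0.2471, 0.0, 0.0, 0.0, 0.4444]
```

Call:
{"api": "apply_moves", "payload": {
  "rows": [
    [0.004,-0.053,0,0,0,0.089],
    [0.015,-0.106,0,0,0,0.178],
    [0.033,-0.156,0,0,0,0.267],
    [0.058,-0.204,0,0,0,0.356],
    [0.09,-0.247,0,0,0,0.444]
  ]
}}

```text
clock: 33.02
tcp_pos: [0.6057, 0.279, 0.1146]
orientation: [-1.49, 2.765, 0.001]
contact_force: [-2.1, 0.5, 4.8]
grip_width: 0.0175
gripper_force: 29.6
```

```bash
cat >> h.py <<'E'
def lev(A,p0=(.5412,.2934),n=2):
    a=[]
    for i in range(n):
        r.grab_frame("top"); o=r.get_obs(); a.append(np.r_[o["tcp_pos"],o["contact_force"]])
    m=np.mean(a,0); v=m[:2]-A; v0=np.array(p0)-A; e=v/np.linalg.norm(v); t=np.array([e[1],-e[0]])
    M=R.from_rotvec(o["orientation"]).as_matrix()
    print("rot",round(np.degrees(np.arctan2(v0[1],v0[0])-np.arctan2(v[1],v[0])),2),"rad",np.linalg.norm(v).round(4),"Ft",(m[3:5]@t).round(2),"Fr",(m[3:5]@e).round(2),"fz",m[5].round(1),"toolturn",np.degrees(np.arctan2(-.118,-.993)-np.arctan2(M[1,1],M[0,1])).round(2),m[:3].round(4),o["clock"])
E
python3 -c "
from h import *
lev(np.array([.5526,.198]))"
```

```text
rot 41.17 rad 0.0969 Ft 0.6 Fr 2.57 fz 2.5 toolturn -319.91 [0.6073 0.278  0.1147] 33.125
```

```bash
python3 -c "
from h import *
arc((.5526,.198),[6,12,18,22,25.5])"
```

```text
6 [0.0028, -0.0405, 0.0001, 0.0, 0.0, 0.0667]
12 [0.0099, -0.0804, 0.0002, 0.0, 0.0, 0.1333]
18 [0.021, -0.1194, 0.0002, 0.0, 0.0, 0.2]
22 [0.0307, -0.1447, 0.0003, 0.0, 0.0, 0.2444]
25.5 [0.0406, -0.1662, 0.0003, 0.0, 0.0, 0.2833]
```

Call:
{"api": "apply_moves", "payload": {
  "rows": [
    [0.003,-0.04,0,0,0,0.067],
    [0.01,-0.08,0,0,0,0.133],
    [0.021,-0.119,0,0,0,0.2],
    [0.03,-0.143,0,0,0,0.244],
    [0.039,-0.162,0,0,0,0.276]
  ]
}}

```text
clock: 33.75
tcp_pos: [0.635, 0.2503, 0.1148]
orientation: [-0.87, 3.014, 0.003]
contact_force: [3.6, 5.9, 0.4]
grip_width: 0.0175
gripper_force: 29.6
```

Call:
{"api": "apply_moves", "payload": {
  "rows": [
    [0,0,0,0,0,0],
    [0,0,0,0,0,0]
  ]
}}

```text
clock: 34.0
tcp_pos: [0.6355, 0.2497, 0.1148]
orientation: [-0.871, 3.013, 0.002]
contact_force: [5.7, 2.6, 0.1]
grip_width: 0.0172
gripper_force: 29.6
```

```bash
python3 -c "
from h import *
lev(np.array([.5526,.198]))
s=r.grab_frame('scene');cv2.imwrite('pics/in4.png',cv2.resize(s['pixels'][80:230,250:420],None,fx=4,fy=4,interpolation=cv2.INTER_CUBIC)[:,:,::-1])"
```

```text
rot 64.86 rad 0.0976 Ft 0.25 Fr 6.33 fz -0.3 toolturn -295.46 [0.6354 0.2497 0.1148] 34.1
```

View pics/in4.png

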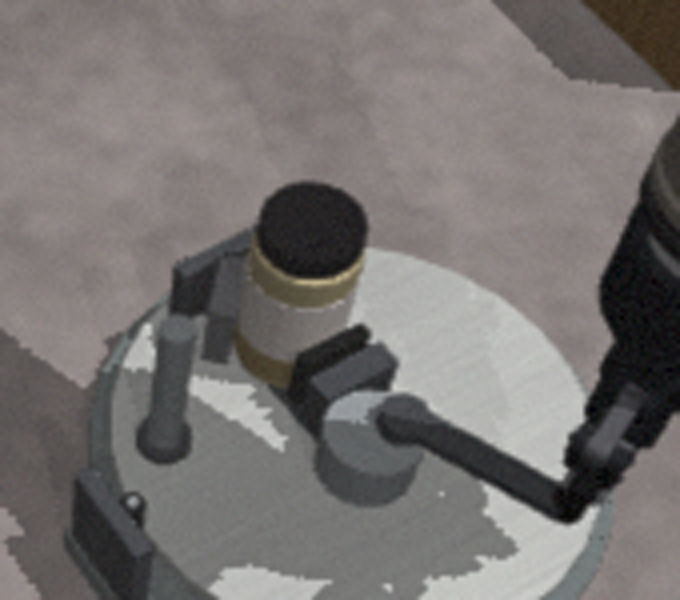

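The pad now bears on the jar, with the jaw advanced at crop (345,385), and the jar stayed upright in the V. One small correction of about 2°, then release.

```bash
python3 -c "
from h import *
arc((.5526,.198),[1,2])"
```

```text
1 [0.0001, -0.0068, 0.0, 0.0, 0.0, 0.0111]
2 [0.0003, -0.0136, 0.0, 0.0, 0.0, 0.0222]
```

Call:
{"api": "apply_moves", "payload": {
  "rows": [
    [-0.004,-0.007,0,0,0,0.011],
    [-0.005,-0.013,0,0,0,0.02],
    [-0.005,-0.013,0,0,0,0.02],
    [-0.005,-0.013,0,0,0,0.02]
  ]
}}

```text
clock: 34.65
tcp_pos: [0.6372, 0.2469, 0.1147]
orientation: [-0.819, 3.03, 0.002]
contact_force: [2.7, 5.1, 3.8]
grip_width: 0.0171
gripper_force: 30.0
```

```bash
python3 -c "
from h import *
lev(np.array([.5526,.198]))"
```

```text
rot 66.78 rad 0.0977 Ft -3.55 Fr 4.61 fz 5.0 toolturn -293.48 [0.6372 0.2469 0.1147] 34.75
```

Call:
{"api": "apply_moves", "payload": {
  "rows": [
    [0,0,0,0,0,0],
    [0,0,0,0,0,0],
    [0,0,0,0,0,0]
  ],
  "claw": 1
}}

```text
clock: 35.12
tcp_pos: [0.636, 0.2446, 0.1134]
orientation: [0.816, -3.032, 0.001]
contact_force: [-0.3, -0.6, 0.3]
grip_width: 0.0708
gripper_force: 0.0
```

Call:
{"api": "apply_moves", "payload": {
  "rows": [
    [0,0,-0.1,0,0,0],
    [0,0,-0.3,0,0,0],
    [0,0,-0.46,0,0,0],
    [0,0,-0.46,0,0,-0.119],
    [0,0,-0.46,0,0,-0.237]
  ]
}}

```text
clock: 35.75
tcp_pos: [0.6366, 0.2453, 0.2295]
orientation: [-1.373, 2.825, -0.001]
contact_force: [-0.4, -0.4, 0.2]
grip_width: 0.0855
gripper_force: 0.0
```

```bash
python3 -c "
from h import *
s=[r.grab_frame('scene'),r.grab_frame('top')]
for n,z,g in (('lever_grip',.132,(.637,.247)),('lever_axis',.132,(.552,.195)),('handle_grip',.12,(.4945,.086))):
    v,k,res=locate(s,n,z,g); print(n,v,k,res.tolist())
plan([.4953,.0865,.22],None)
o=r.get_obs(); M=R.from_rotvec(o['orientation']).as_matrix(); print(np.degrees(np.arctan2(M[1,1],M[0,1])),np.round(o['joints'],2))"
```

```text
lever_grip [0.63931553 0.24908443] 2 [[1.3, -2.0], [6.2, -0.3]]
lever_axis [0.55672495 0.19510328] 2 [[4.7, 0.6], [1.1, 2.4]]
handle_grip [0.49499254 0.08669991] 2 [[1.3, -1.9], [8.8, -0.3]]
shift [0.8497 0.0443 0.0356] turn [ 0.     -0.0003  0.    ] clock 36.15 tcp [0.6365 0.2456 0.2288] w 0.0854
141.39971248474635 [-0.62  0.5   0.24  1.55 -0.13  1.11  2.11]
```

Call:
{"api": "apply_moves", "payload": {
  "rows": [
    [0.17,0.01,0,0,0,0.117],
    [0.38,0.02,0,0,0,0.234],
    [0.6,0.03,0,0,0,0.351],
    [0.8,0.04,0,0,0,0.468],
    [0.85,0.044,0,0,0,0.585]
  ]
}}

```text
clock: 36.78
tcp_pos: [0.4936, 0.0833, 0.2291]
orientation: [-0.049, -3.14, -0.0]
contact_force: [-0.4, 0.4, 0.2]
grip_width: 0.0855
gripper_force: 0.0
```

```bash
python3 -c "
from h import *
plan([.4951,.0866,.101],(.2521,.9677))
o=r.get_obs(); M=R.from_rotvec(o['orientation']).as_matrix(); print(np.degrees(np.arctan2(M[1,1],M[0,1])),np.round(o['joints'],2))"
```

```text
shift [-0.0061  0.0131  0.5123] turn [ 1.000e-04 -7.000e-04  1.426e-01] clock 36.775 tcp [0.4936 0.0833 0.2291] w 0.0855
88.22768608498016 [-0.7   0.2   0.47  1.99 -0.11  0.98  1.36]
```

Call:
{"api": "apply_moves", "payload": {
  "rows": [
    [-0.006,0.013,0.05,0,0,0.1],
    [-0.006,0.013,0.15,0,0,0.14],
    [-0.006,0.013,0.3,0,0,0.14],
    [-0.006,0.013,0.44,0,0,0.14],
    [-0.006,0.013,0.512,0,0,0.14]
  ]
}}

```text
clock: 37.4
tcp_pos: [0.4964, 0.0893, 0.0994]
orientation: [-0.378, -3.117, 0.002]
contact_force: [0.4, 0.4, 0.5]
grip_width: 0.0855
gripper_force: 0.0
```

Call:
{"api": "apply_moves", "payload": {
  "rows": [
    [0,0,0,0,0,0],
    [0,0,0,0,0,0],
    [0,0,0,0,0,0],
    [0,0,0,0,0,0],
    [0,0,0,0,0,0]
  ],
  "claw": 0,
  "newtons": 50
}}

```text
clock: 38.02
tcp_pos: [0.4967, 0.0836, 0.1023]
orientation: [-0.383, -3.117, 0.008]
contact_force: [-5.4, -17.3, 14.4]
grip_width: 0.0189
gripper_force: 48.6
```

```bash
python3 -c "
from h import *
rep(2); print(r.get_obs()['grip_width'])
arc((.5225,.1915),[-9,-18,-27,-36,-45])"
```

```text
tcp [0.4967 0.0836 0.1023] along x 0.5037 lat 0.002 | F x,lat,z -8.13 -14.31 14.27 | M [-3.38  1.18  0.1 ] clk 38.125
0.018486279626761304
-9 [-0.0694, 0.0061, -0.0, 0.0, 0.0, -0.1]
-18 [-0.1369, 0.0231, -0.0001, 0.0, 0.0, -0.2]
-27 [-0.201, 0.0504, -0.0002, 0.0, 0.0, -0.3]
-36 [-0.26, 0.0873, -0.0004, 0.0, 0.0, -0.4]
-45 [-0.3125, 0.1331, -0.0006, 0.0, 0.0, -0.5]
```

Call:
{"api": "apply_moves", "payload": {
  "rows": [
    [0,-0.018,-0.008,0,0,0],
    [-0.069,-0.012,-0.008,0,0,-0.1],
    [-0.137,0.005,-0.008,0,0,-0.2],
    [-0.201,0.032,-0.008,0,0,-0.3],
    [-0.26,0.069,-0.008,0,0,-0.4]
  ]
}}

```text
clock: 38.75
tcp_pos: [0.5619, 0.087, 0.1025]
orientation: [0.61, -3.075, 0.005]
contact_force: [-7.4, -7.5, 1.6]
grip_width: 0.0186
gripper_force: 53.9
```

```bash
python3 -c "
from h import *
rep(2); o=r.get_obs(); print(o['contact_force'],o['grip_width'],np.round(o['joints'],2)); v=o['tcp_pos'][:2]-np.array([.5225,.1915]); print(np.linalg.norm(v),np.degrees(np.arctan2(v[1],v[0])), o['contact_force'][:2]@v/np.linalg.norm(v))
arc((.5225,.1915),[-9,-18,-27,-36,-45,-54])"
```

```text
tcp [0.5656 0.0884 0.1027] along x 0.5725 lat -0.0044 | F x,lat,z 5.74 -5.6 -11.74 | M [-1.19 -0.92  0.18] clk 38.85
[ 4.57107868 -4.83106198 -8.47964256] 0.018824831359581153 [-0.47  0.48  0.26  1.93 -0.17  0.76  1.85]
0.1117409566153447 -67.29056058902209 6.221233079126833
-9 [-0.0699, 0.0059, -0.0, 0.0, 0.0, -0.1]
-18 [-0.138, 0.0226, -0.0001, 0.0, 0.0, -0.2]
-27 [-0.2026, 0.0498, -0.0002, 0.0, 0.0, -0.3]
-36 [-0.2622, 0.0868, -0.0003, 0.0, 0.0, -0.4]
-45 [-0.3153, 0.1327, -0.0004, 0.0, 0.0, -0.5]
-54 [-0.3606, 0.1863, -0.0006, 0.0, 0.0, -0.6]
```

Call:
{"api": "apply_moves", "payload": {
  "rows": [
    [-0.07,0.001,0.002,0,0,-0.1],
    [-0.138,0.017,0.002,0,0,-0.2],
    [-0.203,0.044,0.002,0,0,-0.3],
    [-0.262,0.081,0.002,0,0,-0.4],
    [-0.315,0.127,0.002,0,0,-0.5]
  ]
}}

```text
clock: 39.48
tcp_pos: [0.625, 0.1469, 0.1026]
orientation: [1.741, -2.61, 0.004]
contact_force: [-4.5, -6.1, 0.7]
grip_width: 0.019
gripper_force: 54.2
```

```bash
cat >> h.py <<'E'
def tt():
    rep(2); o=r.get_obs(); print(o['grip_width'],np.round(o['joints'],2)); v=o['tcp_pos'][:2]-np.array([.5225,.1915]); e=v/np.linalg.norm(v)
    print(np.linalg.norm(v),"turned",np.degrees(np.arctan2(v[1],v[0]))+103.5,"Fr",o['contact_force'][:2]@e,"Ft",o['contact_force'][:2]@[-e[1],e[0]])
E
python3 -c "
from h import *
tt()
arc((.5225,.1915),[-5,-9,-12,-14])"
```

```text
tcp [0.6267 0.151  0.1027] along x 0.6429 lat 0.0475 | F x,lat,z 6.82 3.53 -5.74 | M [ 0.5  -0.96  0.13] clk 39.575
0.01897286703392779 [-0.38  0.56  0.06  1.74 -0.04  0.83  2.45]
0.1117700357097821 turned 82.34078699771244 Fr 4.275574254174875 Ft 3.621488147076462
-5 [-0.0389, 0.0027, 0.0001, 0.0, 0.0, -0.0556]
-9 [-0.0698, 0.0072, 0.0001, 0.0, 0.0, -0.1]
-12 [-0.0927, 0.012, 0.0001, 0.0, 0.0, -0.1333]
-14 [-0.1078, 0.0159, 0.0002, 0.0, 0.0, -0.1556]
```

Call:
{"api": "apply_moves", "payload": {
  "rows": [
    [-0.025,0.0,0,0,0,-0.03],
    [-0.045,0.002,0,0,0,-0.06],
    [-0.062,0.004,0,0,0,-0.08],
    [-0.075,0.006,0,0,0,-0.09],
    [-0.075,0.006,0,0,0,-0.09]
  ]
}}

```text
clock: 40.2
tcp_pos: [0.6303, 0.1625, 0.1027]
orientation: [1.911, -2.485, 0.004]
contact_force: [-3.7, -13.1, 4.9]
grip_width: 0.0186
gripper_force: 54.6
```

```bash
python3 -c "
from h import *
tt()"
```

```text
tcp [0.6303 0.1625 0.1027] along x 0.6483 lat 0.0583 | F x,lat,z -5.69 -11.64 4.26 | M [-2.5   0.67 -0.48] clk 40.3
0.01832579496788358 [-0.37  0.57  0.03  1.72 -0.02  0.85  2.55]
0.11162051732434393 turned 88.43522914093899 Fr -0.38267364404753806 Ft -12.674793639790478
```

Call:
{"api": "apply_moves", "payload": {
  "rows": [
    [-0.008,0,0,0,0,0],
    [-0.016,0,0,0,0,0],
    [-0.016,0,0,0,0,0]
  ]
}}

```text
clock: 40.67
tcp_pos: [0.6302, 0.1624, 0.1026]
orientation: [1.905, -2.484, 0.007]
contact_force: [-8.8, -19.6, 9.7]
grip_width: 0.0186
gripper_force: 55.3
```

```bash
python3 -c "
from h import *
tt()"
```

```text
tcp [0.6302 0.1625 0.1026] along x 0.6482 lat 0.0583 | F x,lat,z -12.55 -18.78 9.74 | M [-3.92  1.5  -0.39] clk 40.775
0.018727007021225057 [-0.38  0.58  0.03  1.72 -0.01  0.86  2.54]
0.11154920857682021 turned 88.432496187488 Fr -4.020800370055716 Ft -21.41429031817603
```

The turntable doesn't move under 21 N and the chord is 155 mm ≈ 110·√2, so it is on its stop. I'll ease off, let go and back away.

Call:
{"api": "apply_moves", "payload": {
  "rows": [
    [0.016,0,0,0,0,0],
    [0.02,0,0,0,0,0]
  ]
}}

```text
clock: 41.02
tcp_pos: [0.6303, 0.1625, 0.1027]
orientation: [1.912, -2.487, 0.003]
contact_force: [-1.9, -8.8, 2.3]
grip_width: 0.0189
gripper_force: 54.3
```

Call:
{"api": "apply_moves", "payload": {
  "rows": [
    [0,0,0,0,0,0],
    [0,0,0,0,0,0],
    [0,0,0,0,0,0],
    [0,0,0,0,0,0]
  ],
  "claw": 1
}}

```text
clock: 41.52
tcp_pos: [0.631, 0.1675, 0.1027]
orientation: [-1.921, 2.485, 0.0]
contact_force: [0.4, 0.5, 0.1]
grip_width: 0.0852
gripper_force: 0.0
```

Call:
{"api": "apply_moves", "payload": {
  "rows": [
    [0,0,-0.1,0,0,0],
    [0,0,-0.3,0,0,0],
    [0,0,-0.5,0,0,0],
    [0,0,-0.7,0,0,0],
    [0,0,-0.8,0,0,0]
  ]
}}

```text
clock: 42.15
tcp_pos: [0.632, 0.1673, 0.3062]
orientation: [-1.918, 2.483, -0.002]
contact_force: [0.0, -0.3, -0.6]
grip_width: 0.0854
gripper_force: 0.0
```

```bash
python3 -c "
from h import *
s=r.grab_frame('scene');t=r.grab_frame('top')
for n,z,g in (('handle_grip',.12,(.6302,.1625)),('nest',.035,(.54,.13)),('lever_grip',.132,(.47,.305)),('lever_axis',.132,(.517,.222)),('pad_face',.06,(.53,.165))):
    try: v,k,res=locate([s,t],n,z,g,25); print(n,v,k,res.tolist())
    except Exception as e: print(n,e)
a=cv2.resize(s['pixels'][80:230,250:420],None,fx=3,fy=3,interpolation=cv2.INTER_CUBIC);b=cv2.resize(t['pixels'][110:260,100:200],None,fx=3,fy=3,interpolation=cv2.INTER_CUBIC)
cv2.imwrite('pics/fin.png',cv2.resize(np.hstack([a,b]),(800,444))[:,:,::-1])"
```

```text
handle_grip [0.63255955 0.1627003 ] 2 [[0.7, 1.1], [0.3, 2.6]]
nest [0.53365147 0.12691534] 1 [[0.0, -0.0]]
lever_grip [0.46648035 0.30977003] 2 [[-0.5, 1.5], [-0.8, 0.3]]
lever_axis [0.51183092 0.21990079] 1 [[-0.0, 0.0]]
pad_face [0.55231617 0.10933031] 1 [[-0.0, 0.0]]
```

View pics/fin.png

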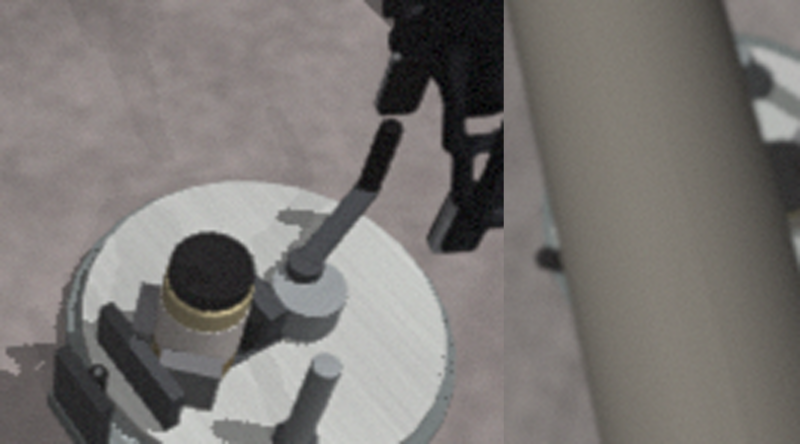

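The jar is upright at (210,300), clamped between the V and the pad. The post is at (320,400), the turntable has made its quarter turn, and the gripper is clear of everything. Handing in.

```bash
python3 -c "
from bench import r
print(r.hand_in())"
```

```text
the job is handed in; nothing more can be done
None
```

The job is handed in: the tall jar is clamped upright in the V, the turntable is against its quarter-turn stop and the gripper is clear. The spring's roughly 4 mm of compression is worked out from the lever angle, not measured, and on the first lowering the jar hit the V-stop with about 48 N at the wrist and had to be set down and regripped.

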